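# Crank a lens carriage into line with a pinhole

## Robot

A 6-joint arm with a two-finger parallel gripper is mounted at the origin on the work surface. World frame = base frame: x ahead of the robot, y to its left, z up, the work surface at z = 0. Lengths are in m, angles in rad, forces in N, time in s.
With the tool pointing down it reaches from about 0.35 to 0.85 m from the base axis. Payload 8.1 kg.
Tool frame: the origin (TCP) lies at the very end of the fingers, on their centre line; the grasp point (between the pads) lies 19 mm behind it (robot.grasp_offset is the distance from the TCP to the grasp point, in m); y points along the fingers, z is the direction in which the jaws open and shut, and the axes are right-handed (so a half turn about y gives the same grasp; the last joint's range is limited). The gripper opens to 93 mm and grips with 3 to 60 N. Pads are 15 mm wide; open, the fingers measure 128 mm over their backs; the gripper's body (75 mm by 188 mm) begins 65 mm behind the grasp point.
Start: joints at [1.129, 0.13, 1.488, -0, 1.523, -0.085], TCP at [0.21, 0.562, 0.219] pointing down, gripper open.
Joint ranges: [-2.96, 2.96], [-0.89, 2.26], [0.02, 2.5], [-1.34, 4.48], [0, 2.73], [-2.66, 2.66]. Speed limits (rad/s): [2.39, 2.39, 2.79, 3.14, 3.14, 3.14].

## Interface

Orientations are given as a rotation vector (axis times angle).
In Python, from plant import monitor, optics, robot gives the robot as it stands.
- The arm moves only by the shell command python3 -m inch 'ROWS' [OPENING] [FORCE]. ROWS is JSON, a list that holds one entry, the list of rows, each a list of 6 numbers: the shift along the tool's x, y, z in mm, then the turn, a rotation vector about the tool's x, y, z in rad. A call has 1 to 8 rows; each row shifts and turns the commanded pose from where the row before left it, along the tool's axes as they then stand; what a row does not reach is not made up. A row lasts 1/8 s, in which the tool goes at most 62.5 mm and 10.7 degrees, less where a joint would pass 70% of its speed; a pose out of reach is approached as far as the arm can. A call is refused whole if a number of a shift passes 62.5 or a number of a turn 0.188, either way. A call with a gripper value outside its range is refused whole. OPENING is the finger opening in mm, from 0 to 93, set as the call begins (- or left out, the last holds). The fingers move at their own pace and stop on an object; FORCE is the grip in N (left out, the last holds). Time passes only in rows, so rows that do not move let the fingers close. It gives the time, the measured TCP pose, the force and the opening at its end, in the units of the state.
- monitor.read_state(): the state, without advancing time (a new reading comes with each control period).
- optics.read_camera(name): name is "scene" or "top" or "wrist"; returns a dict with "image" (480x640x3 uint8, blue, green, red), "fx", "fy", "cx", "cy" (pixels), "rvec" (rotation vector, rad) and "tvec" (3), from world to camera coordinates, as OpenCV has them. Camera axes: x right, y down, z forward; pixel columns grow to the right and rows downward; lengths in m; the calibration is good to about 2 mm. A picture is of the moment at which its call begins. There is no depth.
- robot.close_job(): hands the job in, once; it reports no verdict.
The state is a dict: "t": time; "q": joint angles; "dq": joint speeds; "joint_torque": joint torques, N m; "tool_pos": TCP position; "orientation": TCP orientation; "force": force on the tool from outside, world axes, zero at the start; "wrist_torque": the same for the moment, N m; "opening": finger opening in m.
Only numpy, scipy, OpenCV 4.12 (cv2) and the standard library are available. Lean on these libraries where they do the work, as an engineer would, in place of code of your own. Each camera call takes 0.05 s, during which the arm holds its last target.

## Task

Line the lens up with the pinhole: push the spokes of the star handle round, one after another, until the lens carriage on the two rods stands straight in front of the post with the round pinhole disc (not the square mirror). The handle's lower spokes have to be pushed to the right, as seen from the robot. Drive the carriage only with the handle, never by pushing on the carriage itself, and leave everything else on the table where it is.

Things in the scene. Friction and masses are not known exactly. Their poses are not given: they have to be found in the camera images.
- stage: The fixed lens slide: steel base plate 190 x 380 mm, 12 mm thick, with a grey gearbox whose face (200 mm wide, 145 mm long up the slope) slopes 25 degrees, its normal pointing up and to -x of this frame. Origin on the table straight below the middle of the star handle; x away from the robot's side, y (left) along the guide rods, z up. Black 22 mm square uprights stand at y = -170 and +170 mm.
- front_rod (a point): Middle of the front one of two level steel guide rods (16 mm diameter, along stage y, 305 mm above the table), 47 mm nearer the robot than the middle of the star handle; the other rod is 90 mm beyond it. A tool pointing straight down would meet the rods: reach in under this rod from the robot's side, tilted about 20 to 35 degrees, roughly square to the sloping face (25 degrees).
- capstan_center (a point): Middle of the five-spoked star handle, in the plane of its spokes, 110 mm above the table, 32 mm in front of the sloping face. The frame turns with the handle: z is the axle, out of the face; -x lies along one spoke, the rest every 72 degrees. Hub 48 mm diameter, 16 mm proud of the spoke plane; spokes 12 mm bars ending in 20 mm black balls 80 mm from the axle. Push 55 to 70 mm from the axle.
- capstan (a joint): Angle of the star handle, rad, 0 to 5.2, growing counterclockwise as seen from the robot facing the slope (lower spokes go right). At 0 one spoke points straight down the slope. It drives the carriage 35 mm to the left (stage +y) per rad. It stays where it is left (friction 0.2 N m, 3 to 5 N at a spoke) and can be turned back if pushed too far.
- lens_center (a point): Centre of the round lens (72 mm over its black mount) standing on the carriage, a black plate 120 x 65 mm riding on the two rods; 363 mm above the table. It moves along stage y only. At the start it is near the right-hand end of the rods.
- pinhole (a point): Centre of the hole (about 12 mm) in the round black disc, 54 mm diameter, on the fixed pinhole post, 363 mm above the table, beyond the slide. Axes parallel to those of the stage: y runs along the rods. The lens is in line when lens_center and pinhole have the same stage y.
- carriage: The lens carriage that rides on the rods (see lens_center): aluminium bearing blocks under a black plate 120 x 65 mm. Origin at the height of the rods' centre lines, straight below the lens. Not to be pushed.
- spanner: Bystander: loose open-ended spanner, 160 mm, lying on the table to the right of the slide. Origin at its underside. Not to be disturbed.
- driver: Bystander: loose screwdriver, 160 mm, lying to the left of the slide. Origin at its underside. Not to be disturbed.
- carton: Bystander: loose open cardboard tray 90 x 130 x 55 mm, left of the slide. Origin at its underside. Not to be disturbed.
- lens_case: Bystander: loose grey plastic case 80 x 110 x 32 mm, right of the slide. Origin at its underside. Not to be disturbed.
- wash_bottle: Bystander: loose white plastic bottle, 64 mm diameter, 150 mm tall, right of the slide. Origin at its underside. Not to be disturbed.
- screw_cup: Bystander: loose grey plastic cup, 70 mm diameter, 50 mm tall, in front of the slide on the left. Origin at its underside. Not to be disturbed.
- tube_ring: Bystander: loose black lens tube standing on end, 60 mm diameter, 60 mm tall, in front of the slide on the right. Origin at its underside. Not to be disturbed.

How it is judged:
By the outcome, as a careful person would: the job done as asked, in the order asked, and still so for the second after the job is handed in, with the robot touching nothing.
It also fails if it takes over 70 s, if anything falls off the work surface, if the arm or the gripper's body presses on something with over 40 N, if the wrist force passes 120 N, or if a joint passes its speed limit or range.

## Working session

There is one attempt and no reset: what is moved stays moved. The work goes in short steps, Python scripts to look and compute and a shell command to move; the robot and the scene stay as the last step left them, time stands still between calls to the robot, and variables do not carry over. Pictures are saved under pics/ and viewed, and the job is handed in when it is done.

```bash
ls; mkdir -p pics
python3 - <<'E'
from plant import monitor, optics, robot
import cv2,numpy as np
print(monitor.read_state())
for n in ["scene","top","wrist"]:
    c=optics.read_camera(n); cv2.imwrite(f"pics/{n}0.png",c["image"])
    print(n,c["fx"],c["cx"],c["cy"],np.round(c["rvec"],4),np.round(c["tvec"],4))
    R=cv2.Rodrigues(np.array(c["rvec"]))[0]; print(-R.T@np.array(c["tvec"]).ravel())
E
```

```text
pics
{'t': 0.0, 'q': array([ 1.12857273e+00,  1.31143194e-01,  1.48927318e+00, -1.52741227e-05,
        1.52297796e+00, -8.53749737e-02]), 'dq': array([-0.00063485, -0.00087217,  0.00045545,  0.00104501,  0.00136827,
       -0.00084767]), 'joint_torque': array([-2.55007202e-03, -5.59852767e+01, -4.91747832e+01,  7.65026081e-02,
        3.59539955e-02, -1.17494242e-04]), 'tool_pos': array([0.2093237 , 0.56170433, 0.21760152]), 'orientation': array([-1.5543475 ,  0.28042473, -0.27970663]), 'force': array([ 0.47815143, -0.15100679, -0.62730293]), 'wrist_torque': array([-0.00591875, -0.02257402,  0.02485992]), 'opening': 0.09270336872830129}
scene 617.7640794013109 318.62423631261356 248.01688099086903 [ 2.0079  0.8755 -0.4397] [-0.4384 -0.044   1.8051]
[ 1.39361865 -0.75194761  0.97213396]
top 580.9305991094525 316.0006971032444 237.80917360464323 [ 2.1067 -2.1511  0.1799] [0.04   0.6361 1.3576]
[0.39359609 0.02314636 1.44697354]
wrist 387.75116484127227 323.106001788667 236.58856321460965 [-2.3815 -1.6521 -0.2337] [-0.5981 -0.0321  0.3915]
[0.13616012 0.58833833 0.38379552]
```

View pics/scene0.png

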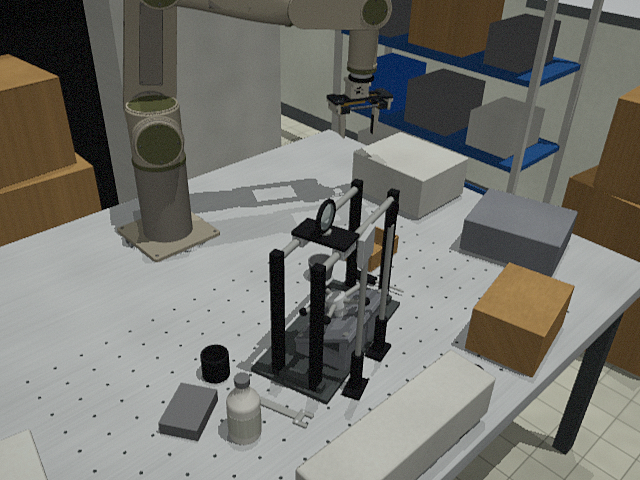

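View pics/top0.png

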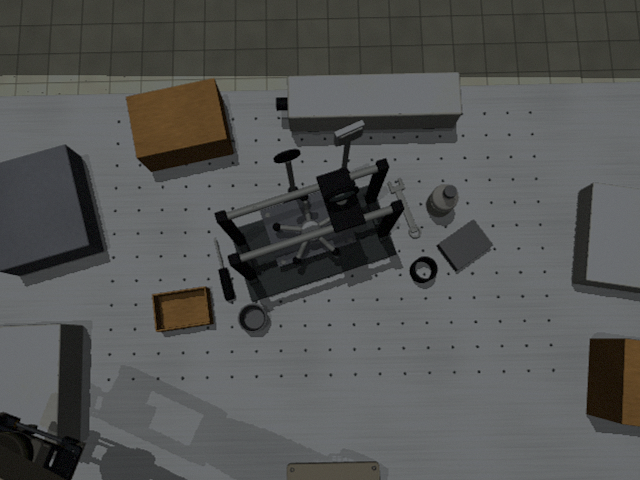

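View pics/wrist0.png

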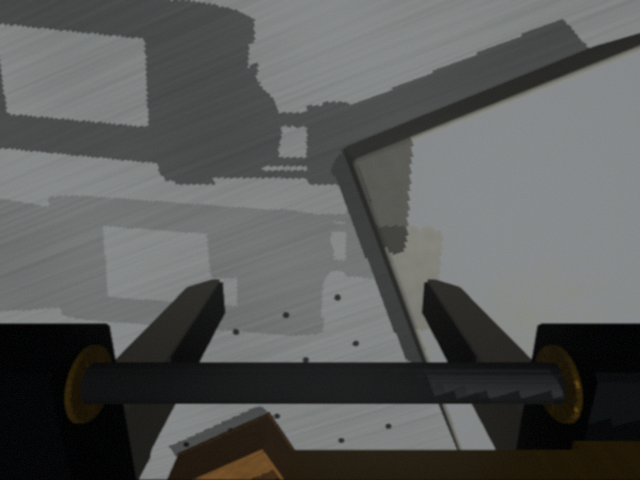

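The top view shows the stage around (315,225), with the lens carriage at (342,200). The round disc is at (287,157) and the square mirror at (350,130). I'll zoom in.

Run:
```python
import cv2
t=cv2.imread("pics/top0.png"); cv2.imwrite("pics/topz.png",cv2.resize(t[110:310,200:440],None,fx=3,fy=3,interpolation=cv2.INTER_CUBIC))
t=cv2.imread("pics/scene0.png"); cv2.imwrite("pics/scz.png",cv2.resize(t[170:410,240:440],None,fx=2.5,fy=2.5,interpolation=cv2.INTER_CUBIC))
```

```text
(no output)
```

View pics/topz.png

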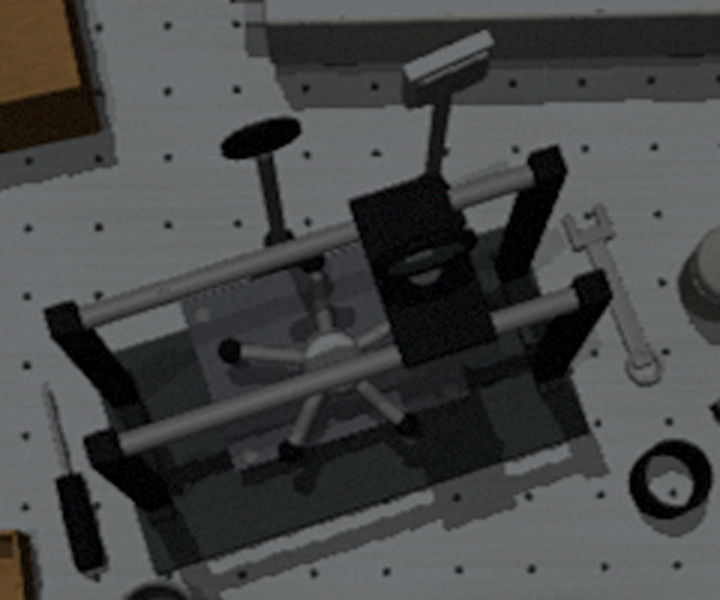

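View pics/scz.png

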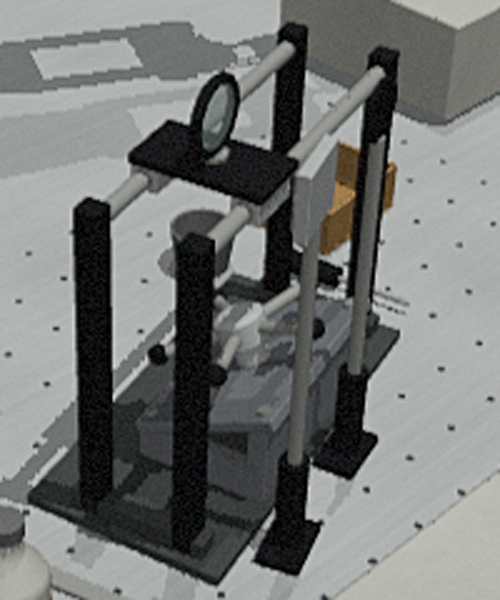

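```bash
cat > h.py <<'E'
from plant import monitor, optics, robot
import cv2,numpy as np
class Cam:
    def __init__(s,c):
        s.img=c["image"]; s.K=np.array([[c["fx"],0,c["cx"]],[0,c["fy"],c["cy"]],[0,0,1]])
        s.rv=np.array(c["rvec"],float).ravel(); s.t=np.array(c["tvec"],float).ravel()
        s.R=cv2.Rodrigues(s.rv)[0]; s.C=-s.R.T@s.t
    def ray(s,u,v): return s.R.T@np.linalg.solve(s.K,[u,v,1.])
    def plane(s,u,v,p,n):
        d=s.ray(u,v); return s.C+d*(np.dot(n,np.array(p)-s.C)/np.dot(n,d))
    def z(s,u,v,z): return s.plane(u,v,[0,0,z],[0,0,1.])
    def proj(s,P):
        return cv2.projectPoints(np.atleast_2d(np.array(P,float)),s.rv,s.t,s.K,None)[0].reshape(-1,2)
def cam(n): return Cam(optics.read_camera(n))
def tri(obs):
    A=np.zeros((3,3));b=np.zeros(3)
    for c,u,v in obs:
        d=c.ray(u,v);d/=np.linalg.norm(d);M=np.eye(3)-np.outer(d,d);A+=M;b+=M@c.C
    return np.linalg.solve(A,b)
E
python3 - <<'E'
from h import *
c=cam("top"); s=cam("scene")
f=lambda u,v:(200+u/3,110+v/3)
a,b=c.z(*f(120,443),.305),c.z(*f(580,300),.305)
a2,b2=c.z(*f(80,315),.305),c.z(*f(535,172),.305)
print(a,b,a2,b2)
for p,q in((a,b),(a2,b2)):
    d=(p-q);print("yaw",np.degrees(np.arctan2(-d[0],d[1])))
d=(a-b)+(a2-b2); yaw=np.arctan2(-d[0],d[1])
X=np.array([np.cos(yaw),np.sin(yaw),0]);Y=np.array([-np.sin(yaw),np.cos(yaw),0])
print("rod spacing",np.dot(a2+b2-a-b,X)/2)
# upright tops -> mid
ups=[f(105,447),f(590,290),f(63,320),f(547,163)]
U=[c.z(*p,.315) for p in ups]
m=np.mean(U,axis=0); 
print("uprights",[np.round([np.dot(p-m,X),np.dot(p-m,Y)],4) for p in U])
rx=np.dot((a+b+a2+b2)/4,X)
O=X*(rx+0.002)+Y*np.dot(m,Y); print("O from rods",O,yaw)
n=-np.sin(np.radians(25))*X+np.array([0,0,np.cos(np.radians(25))])
Cc=O+[0,0,.11]
for p in [(230,350),(290,452),(408,425),(315,262),(330,350)]:
    P=c.plane(*f(*p),Cc,n)-Cc
    dn=-(X*np.cos(np.radians(25))+np.array([0,0,np.sin(np.radians(25))])) # down slope
    # ccw seen from robot: lower go right(-Y)
    print(p,np.linalg.norm(P),np.degrees(np.arctan2(-P@Y,P@dn)))
L=c.z(*f(430,252),.363);H=c.z(*f(260,137),.363)
print("lens",(L-O)@X,(L-O)@Y,"pin",(H-O)@X,(H-O)@Y)
print("lens tri",tri([(c,*f(430,252)),(s,240+213/2.5,170+115/2.5)]),L)
E
```

```text
[0.5563696  0.17775827 0.305     ] [ 0.64657394 -0.13052474  0.305     ] [0.64355833 0.20478087 0.305     ] [ 0.73616186 -0.10384188  0.305     ]
yaw 16.30960119063673
yaw 16.702089102702413
rod spacing 0.09237512090930379
uprights [array([-0.0469,  0.1681]), array([-0.0441, -0.1689]), array([0.0433, 0.1708]), array([ 0.0477, -0.17  ])]
O from rods [0.64718436 0.03895836 0.        ] 0.2880867061983449
(230, 350) 0.07969579216572743 -112.81241776156627
(290, 452) 0.08178959186516586 -40.22846792228248
(408, 425) 0.08252999115649988 31.188933312201343
(315, 262) 0.07772367949449799 173.16506503631888
(330, 350) 0.007030900444954355 174.21885285300252
lens 0.00011477821671752498 -0.07011336355568762 pin 0.10649369672547944 0.010856516898978473
lens tri [ 0.66791942 -0.02681694  0.36497882] [ 0.66721489 -0.02823297  0.363     ]
```

```bash
cat >> h.py <<'E'
from scipy.spatial.transform import Rotation as Ro
O=np.array([0.6472,0.0390,0]); yaw=np.radians(16.5)
X=np.array([np.cos(yaw),np.sin(yaw),0]);Y=np.array([-np.sin(yaw),np.cos(yaw),0]);Z=np.array([0,0,1.])
s25,c25=np.sin(np.radians(25)),np.cos(np.radians(25))
N=-s25*X+c25*Z; CC=O+.11*Z; DN=-(c25*X+s25*Z); RT=-Y
def Rt(sgn,tilt):
    t=np.radians(tilt); y=np.sin(t)*X-np.cos(t)*Z; z=sgn*Y; return np.column_stack([np.cross(y,z),y,z])
def P(right,down,up): return CC+(right*RT+down*DN+up*N)/1000
def push(phi,r=62,up=-14):
    p=np.radians(phi); s=6+17.5*abs(np.cos(p))+7.5*abs(np.sin(p))
    return P(r*np.sin(p)-s*np.cos(p), r*np.cos(p)+s*np.sin(p), up)
def cur():
    s=monitor.read_state(); return s,np.array(s["tool_pos"]),Ro.from_rotvec(s["orientation"]).as_matrix()
def delta(p,R,T,RT_): # total shift in current tool frame mm, turn rotvec
    return np.round(R.T@(T-p)*1000,1), np.round(Ro.from_matrix(R.T@RT_).as_rotvec(),3)
E
python3 - <<'E'
from h import *
s,p,R=cur(); print(np.round(R,3)); w=cam("wrist"); print("cam in tool",R.T@(w.C-p))
for sg in (1,-1):
    print(sg,delta(p,R,P(0,90,200),Rt(sg,30))); print(np.round(Rt(sg,30),3))
print(P(0,90,200),push(31),P(-10,60,-14))
c=cam("top"); print([np.round((c.z(u,v,.05)-O)@np.array([X,Y]).T,3) for u,v in((253,318),(424,269))])
E
```

```text
[[ 0.937 -0.     0.349]
 [-0.349 -0.001  0.937]
 [-0.    -1.    -0.001]]
cam in tool [-0.07787735 -0.16606375 -0.00092596]
1 (array([ 460.1,  -34.7, -437. ]), array([ 0.17 , -0.63 , -0.505]))
[[ 0.83   0.479 -0.284]
 [ 0.246  0.142  0.959]
 [ 0.5   -0.866  0.   ]]
-1 (array([ 460.1,  -34.7, -437. ]), array([0.65 , 2.425, 0.218]))
[[-0.83   0.479  0.284]
 [-0.246  0.142 -0.959]
 [-0.5   -0.866 -0.   ]]
[ 0.48794833 -0.00817249  0.25322591] [0.59857987 0.0135215  0.06944007] [0.59789371 0.0348243  0.0719546 ]
[array([-0.152,  0.193]), array([-0.165, -0.234])]
```

```bash
python3 -m inch '[[[0,-45,0,0,0,0],[38,0,-36,0,0,0],[38,0,-36,0,0,0],[38,0,-36,0,0,0],[38,0,-36,0,0,0],[38,0,-36,0,0,0],[38,0,-36,0,0,0],[38,0,-36,0,0,0]]]' 0 20
python3 -m inch '[[[38,0,-36,0,0,0],[38,0,-36,0,0,0],[38,0,-36,0,0,0],[38,0,-36,0,0,0],[38,0,-36,0,0,0],[0,0,0,0.034,-0.126,-0.101],[0,0,0,0.034,-0.126,-0.101],[0,0,0,0.034,-0.126,-0.101]]]'
python3 -m inch '[[[0,0,0,0.034,-0.126,-0.101],[0,0,0,0.034,-0.126,-0.101],[0,0,0,0,0,0]]]'
python3 - <<'E'
from h import *
s,p,R=cur(); print(s["t"],p,s["opening"],delta(p,R,P(0,90,200),Rt(1,30)))
for n in ("wrist","top"):
    cv2.imwrite(f"pics/{n}1.png",cam(n).img)
E
```

```text
t: 1.35
tool_pos: [0.3713, 0.2317, 0.2639]
orientation: [-1.552, 0.279, -0.28]
force: [1.3, -0.3, -0.3]
opening: 0.0178
t: 2.35
tool_pos: [0.4862, -0.0019, 0.2638]
orientation: [-1.51, -0.27, -0.226]
force: [-0.2, -0.4, 0.6]
opening: 0.0002
t: 2.72
tool_pos: [0.4849, -0.0028, 0.2627]
orientation: [-1.446, -0.618, -0.187]
force: [-0.5, -1.2, 0.8]
opening: 0.0
2.725 [ 0.48493254 -0.00280304  0.26271244] 4.1463690466915244e-05 (array([-3.5,  8.9, -6. ]), array([ 0.   , -0.004, -0.   ]))
```

View pics/wrist1.png

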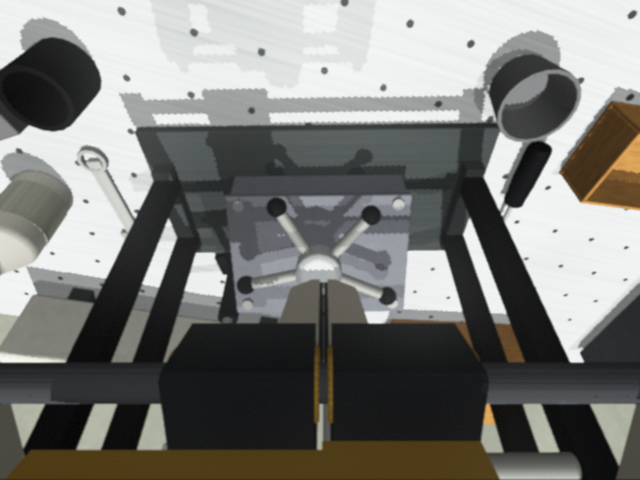

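View pics/top1.png

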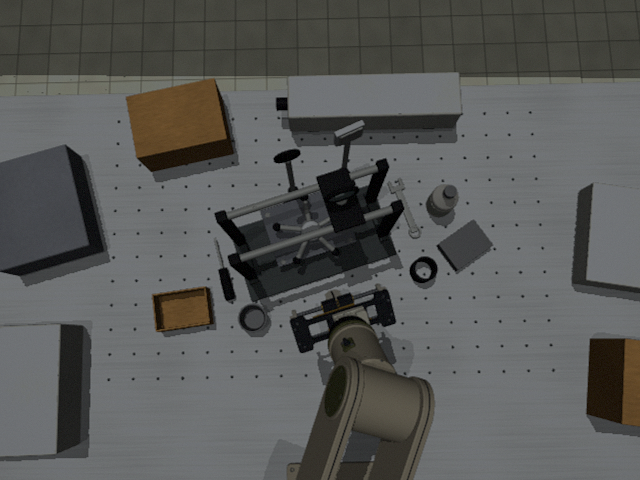

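The wrist view looks at the sloping face upside down. Balls are visible at (277,207), (371,215), (246,285) and (388,296). I'll check them against my stage estimate.

```bash
cat >> h.py <<'E'
def balls(c,pts):
    out=[]
    for u,v in pts:
        q=c.plane(u,v,CC,N)-CC; out.append((q@RT*1000,q@DN*1000))
    out=np.array(out); 
    for a in out: print(np.round(a,1),round(np.hypot(*a),1),round(np.degrees(np.arctan2(*a)),1))
    from scipy.optimize import least_squares
    r=least_squares(lambda m:(np.hypot(out[:,0]-m[0],out[:,1]-m[1])-80),[0,0]).x
    print("centre fit",np.round(r,1),"angles",[round(np.degrees(np.arctan2(a[0]-r[0],a[1]-r[1])),1) for a in out])
E
python3 - <<'E'
from h import *
w=cam("wrist")
cv2.imwrite("pics/wz.png",cv2.resize(w.img[120:340,200:430],None,fx=2.5,fy=2.5,interpolation=cv2.INTER_CUBIC))
balls(w,[(277,207),(371,215),(246,285),(388,296)])
print("predicted hub",w.proj([P(0,0,0),P(0,0,16)]))
t=cam("top"); c=lambda u,v:(200+u/3,110+v/3)
balls(t,[c(*p) for p in [(230,350),(290,452),(408,425),(315,262)]])
s,p,R=cur()
for nm,T in (("above",P(-8,62,40)),("in",P(-8,62,-14)),("push55",push(55))): print(nm,delta(p,R,T,R)[0])
E
```

```text
[40.8 66.7] 78.2 31.5
[-52.7  57.8] 78.2 -42.3
[ 78.4 -20.3] 81.0 104.5
[-74.7 -34.6] 82.3 -114.9
centre fit [-0.3 -2.7] angles [np.float64(30.7), np.float64(-40.9), np.float64(102.6), np.float64(-113.3)]
predicted hub [[318.87791205 267.53098138]
 [318.71049367 274.40670726]]
[-73.4 -30.9] 79.7 -112.8
[-52.8  62.5] 81.8 -40.2
[42.8 70.6] 82.6 31.2
[  9.3 -77.1] 77.7 173.1
centre fit [-0.2  2.5] angles [np.float64(-114.5), np.float64(-41.2), np.float64(32.2), np.float64(173.2)]
above [  8.2 171.4   1.3]
in [  3.5 225.2   1.3]
push55 [ 11.9 225.9 -44.8]
```

View pics/wz.png

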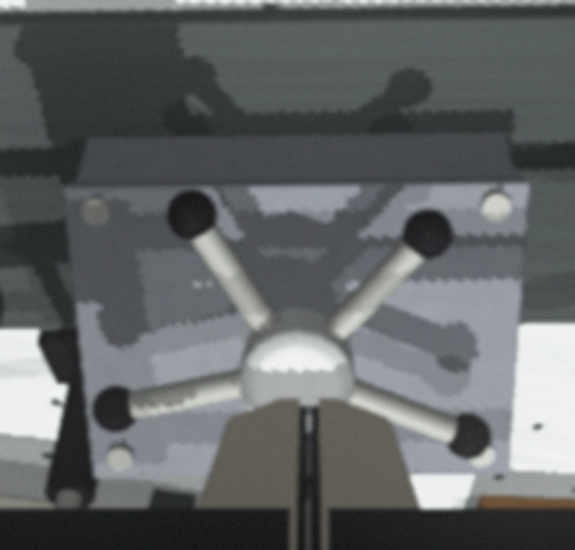

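```bash
python3 -m inch '[[[2,43,0.3,0,0,0],[2,43,0.3,0,0,0],[2,43,0.3,0,0,0],[2,42,0.4,0,0,0],[0,0,0,0,0,0],[0,0,0,0,0,0]]]'
python3 - <<'E'
from h import *
s,p,R=cur(); q=p-CC; print(q@RT,q@DN,q@N)
for nm,T in (("in",P(-8,62,-14)),("push40",push(40)),("push55",push(55)),("p58",push(58))): print(nm,delta(p,R,T,Rt(1,30)))
cv2.imwrite("pics/w2.png",cam("wrist").img)
E
```

```text
t: 3.68
tool_pos: [0.5746, 0.0264, 0.1204]
orientation: [-1.444, -0.621, -0.184]
force: [0.8, 0.4, 1.1]
opening: 0.0007
-0.008521663714624726 0.06190903545408427 0.04038723211746762
in (array([-4.8, 54.2, -0.6]), array([-0.002,  0.   , -0.   ]))
push40 (array([ -5.9,  54. , -29.9]), array([-0.002,  0.   , -0.   ]))
push55 (array([  3.4,  54.8, -46.7]), array([-0.002,  0.   , -0.   ]))
p58 (array([  5.9,  55. , -49.7]), array([-0.002,  0.   , -0.   ]))
```

View pics/w2.png

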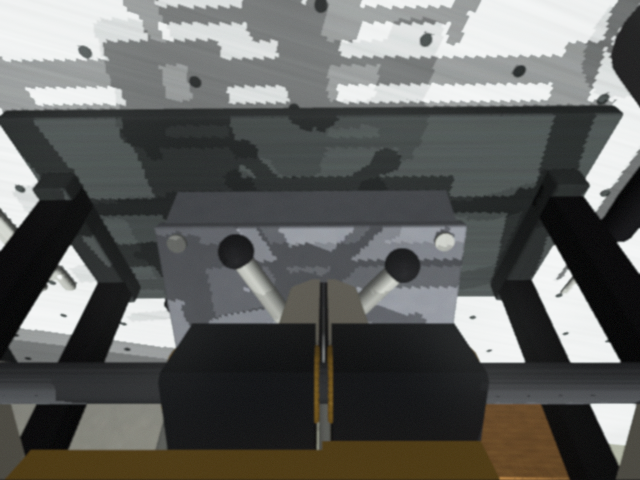

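The tip sits between the two lower spokes, whose balls are at (236,251) and (403,265). Next I go in and push to the right.

```bash
python3 -m inch '[[[-2,27,0,0,0,0],[-2,27,0,0,0,0],[0,0,0,0,0,0],[0,0,-10,0,0,0],[-1,0,-10,0,0,0],[0,0,-10,0,0,0]]]'
python3 -m inch '[[[5,0,-8,0,0,0],[5,0.5,-8,0,0,0],[2,0,-3,0,0,0],[0,0,0,0,0,0]]]'
python3 - <<'E'
from h import *
s,p,R=cur(); q=p-CC; print(q@RT,q@DN,q@N,s["force"])
cv2.imwrite("pics/w3.png",cam("wrist").img)
cv2.imwrite("pics/t3.png",cam("top").img[110:310,200:440].repeat(3,0).repeat(3,1))
E
```

```text
t: 4.47
tool_pos: [0.6046, 0.0031, 0.0712]
orientation: [-1.444, -0.622, -0.185]
force: [-1.9, 4.7, 0.6]
opening: 0.0005
t: 4.97
tool_pos: [0.6204, -0.012, 0.0759]
orientation: [-1.445, -0.621, -0.185]
force: [-0.3, 0.4, -2.1]
opening: 0.0003
0.041275535954870296 0.0508188322804902 -0.01394484145579676 [-0.28542628  0.4231154  -2.12109409]
```

View pics/w3.png

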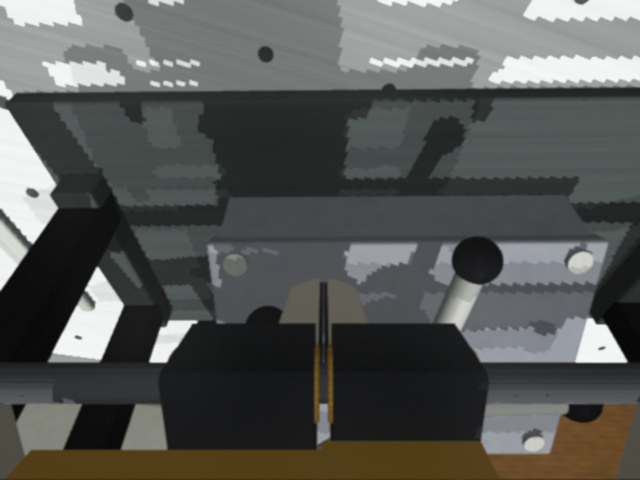

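View pics/t3.png

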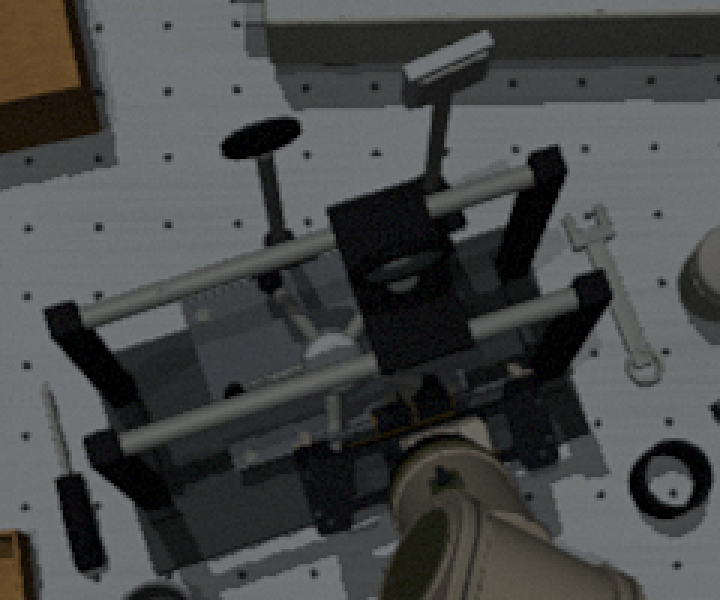

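Run:
```python
from h import *
w=cam("wrist"); q=w.plane(477,260,CC,N)-CC; a=np.array([q@RT,q@DN])*1000; ph=np.degrees(np.arctan2(*a)); print(a,np.hypot(*a),ph)
s,p,R=cur()
R2=R
e=np.radians(ph-36); 
for nm,T in (("out",P(34,53,35)),("over",P(66*np.sin(e),66*np.cos(e),35)),("in",P(66*np.sin(e),66*np.cos(e),-14)),("contact",push(ph))):
    print(nm,np.round([(T-CC)@RT,(T-CC)@DN],3),delta(p,R,T,R2)[0]); p=T
for f in (0,20,40,55): print(f,delta(p,R,push(f),R2)[0]); p=push(f)
```

```text
[-21.08615038  76.62536824] 79.47372393496876 -15.386104161108152
out [0.034 0.053] [  2.1 -48.8   7.1]
over [-0.052  0.041] [11.8  1.1 85.6]
in [-0.052  0.041] [-4.3 48.8 -0. ]
contact [-0.04   0.053] [-11.9  -1.1 -11.1]
0 [ -8.8  -0.8 -16.9]
20 [ -4.8  -0.4 -21.2]
40 [  3.7   0.3 -23.6]
55 [  9.3   0.8 -16.8]
```

```bash
python3 -m inch '[[[0,0,8,0,0,0],[1,-25,0,0,0,0],[1,-24,0,0,0,0],[4,0,28,0,0,0],[4,0,29,0,0,0],[4,1,29,0,0,0],[0,0,0,0,0,0],[0,0,0,0,0,0]]]'
python3 - <<'E'
from h import *
s,p,R=cur(); q=p-CC; print(q@RT,q@DN,q@N,s["force"])
w=cam("wrist");cv2.imwrite("pics/w4.png",w.img)
E
```

```text
t: 6.12
tool_pos: [0.5821, 0.0751, 0.1248]
orientation: [-1.445, -0.623, -0.185]
force: [-0.8, 0.4, 0.3]
opening: 0.0005
-0.05315842947575753 0.041059837611654965 0.03546447892607256 [-0.78509886  0.39158807  0.27630782]
```

View pics/w4.png

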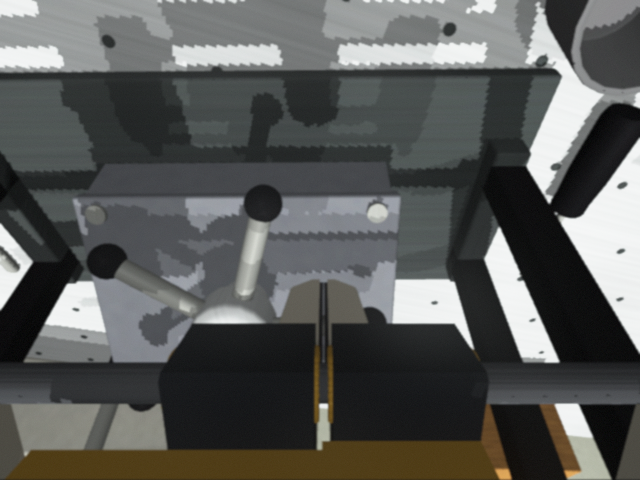

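The tip is left of the -15° spoke, whose ball is at (262,203). The next spoke's ball is at (375,315), on the other side. Entering now.

```bash
python3 -m inch '[[[-2,24,0,0,0,0],[-2,25,0,0,0,0],[0,0,0,0,0,0],[-6,-0.5,-6,0,0,0],[-6,-0.5,-6,0,0,0],[-4,-0.4,-8,0,0,0],[-4,-0.4,-8,0,0,0]]]'
python3 -m inch '[[[-3,-0.2,-11,0,0,0],[-2,-0.2,-10,0,0,0],[1,0,-8,0,0,0],[1,0,-8,0,0,0],[2,0.3,-8,0,0,0],[5,0.4,-8,0,0,0],[5,0.4,-9,0,0,0],[0,0,0,0,0,0]]]'
python3 - <<'E'
from h import *
s,p,R=cur(); q=p-CC; print(q@RT,q@DN,q@N,s["force"])
w=cam("wrist");cv2.imwrite("pics/w5.png",w.img)
cv2.imwrite("pics/t5.png",cv2.resize(cam("top").img[110:310,200:440],None,fx=3,fy=3,interpolation=cv2.INTER_CUBIC))
E
```

```text
t: 7.05
tool_pos: [0.5932, 0.0486, 0.0727]
orientation: [-1.444, -0.623, -0.186]
force: [1.6, 5.0, 1.6]
opening: 0.0005
t: 8.05
tool_pos: [0.6186, -0.0092, 0.0756]
orientation: [-1.446, -0.621, -0.186]
force: [-0.6, 0.2, -0.9]
opening: 0.0003
0.03812087271551212 0.05180375990096798 -0.013854868515387975 [-0.64009838  0.22873348 -0.93427349]
```

View pics/w5.png

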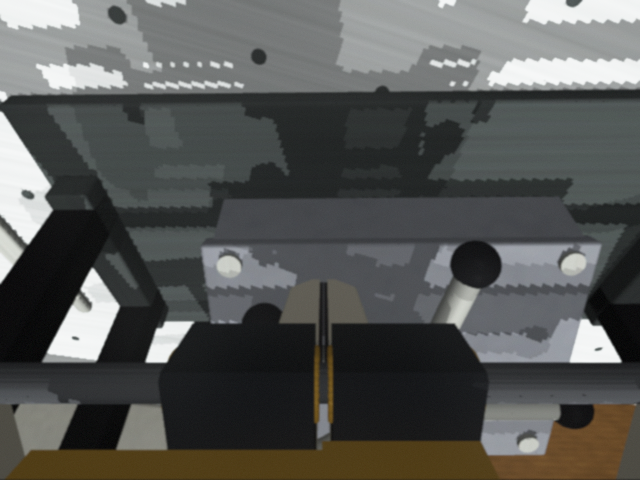

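View pics/t5.png

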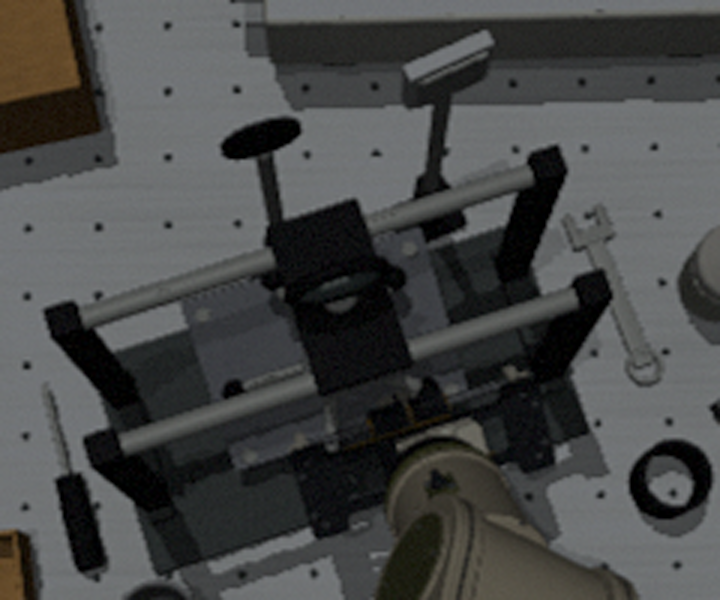

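Run:
```python
from h import *
w=cam("wrist"); q=w.plane(476,263,CC,N)-CC; a=np.array([q@RT,q@DN])*1000; ph=np.degrees(np.arctan2(*a)); print(a,np.hypot(*a),ph)
c=cam("top"); L=c.z(200+342/3,110+287/3,.363); H=c.z(200+260/3,110+137/3,.363)
print((L-O)@X,(L-O)@Y,(H-L)@Y)
s,p,R=cur()
e=np.radians(ph-36); 
for nm,T in (("out",P(31,53,35)),("over",P(66*np.sin(e),66*np.cos(e),35)),("in",P(66*np.sin(e),66*np.cos(e),-14)),("contact",push(ph))):
    print(nm,np.round([(T-CC)@RT,(T-CC)@DN],3),delta(p,R,T,R)[0]); p=T
for f in (0,10,20): print(f,delta(p,R,push(f),R)[0]); p=push(f)
```

```text
[-24.50191858  76.15521295] 79.99975295985581 -17.834883077418297
-0.0046166110248061585 -0.009586164785192825 0.02041863630080492
out [0.031 0.053] [  3.  -48.6   6.2]
over [-0.053  0.039] [14.   1.3 84.3]
in [-0.053  0.039] [-4.3 48.8 -0. ]
contact [-0.043  0.051] [-12.4  -1.1 -10.5]
0 [-10.6  -0.9 -19.2]
10 [ -3.3  -0.3 -10.1]
20 [ -1.5  -0.1 -11.1]
```

```bash
python3 -m inch '[[[0,0,7,0,0,0],[1.5,-25,0,0,0,0],[1.5,-24,0,0,0,0],[5,0,28,0,0,0],[5,0,28,0,0,0],[4,1,28,0,0,0],[0,0,0,0,0,0],[0,0,0,0,0,0]]]'
python3 - <<'E'
from h import *
s,p,R=cur(); q=p-CC; print(q@RT,q@DN,q@N,s["force"])
w=cam("wrist");cv2.imwrite("pics/w6.png",w.img)
E
```

```text
t: 9.25
tool_pos: [0.5833, 0.0766, 0.1257]
orientation: [-1.445, -0.622, -0.184]
force: [0.6, 0.2, 0.1]
opening: 0.0004
-0.05420909121837225 0.03922324529681318 0.035647914241902535 [0.59244248 0.16201612 0.10793577]
```

View pics/w6.png

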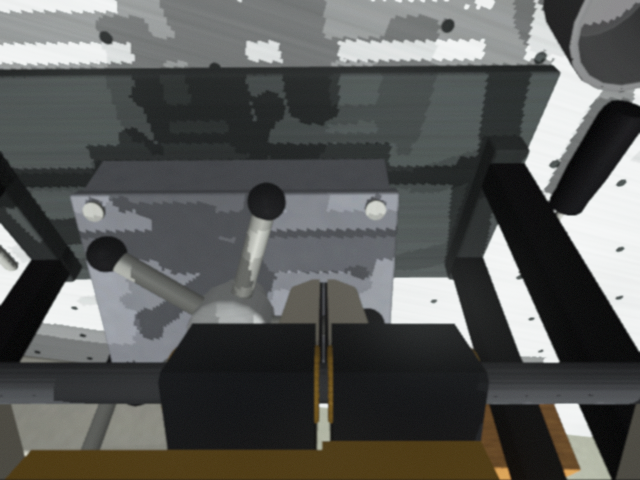

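The tip is again in the gap left of the next spoke (ball at (266,201)). I'll enter and push about 26°, stopping short of alignment.

```bash
python3 -m inch '[[[-2,24,0,0,0,0],[-2,25,0,0,0,0],[0,0,0,0,0,0],[-6,-0.5,-6,0,0,0],[-6,-0.5,-6,0,0,0],[-5,-0.4,-9,0,0,0],[-5,-0.4,-9,0,0,0],[-3,-0.2,-9,0,0,0]]]'
python3 -m inch '[[[0,0,0,0,0,0],[0,0,8,0,0,0],[0,-25,0,0,0,0],[0,-24,0,0,0,0],[0,-40,0,0,0,0],[0,-50,0,0,0,0],[0,0,0,0,0,0]]]'
python3 - <<'E'
from h import *
s,p,R=cur(); q=p-CC; print(q@RT,q@DN,q@N,s["force"])
w=cam("wrist");cv2.imwrite("pics/w7.png",w.img)
cv2.imwrite("pics/t7.png",cv2.resize(cam("top").img[110:310,200:440],None,fx=3,fy=3,interpolation=cv2.INTER_CUBIC))
E
```

```text
t: 10.3
tool_pos: [0.5934, 0.0382, 0.0712]
orientation: [-1.444, -0.623, -0.186]
force: [2.5, 6.4, 2.5]
opening: 0.0007
t: 11.18
tool_pos: [0.5251, 0.026, 0.1957]
orientation: [-1.447, -0.627, -0.19]
force: [0.8, -0.1, -0.3]
opening: 0.0008
-0.022198567578605964 0.07321468532644027 0.12866046517363303 [ 0.82124343 -0.07119585 -0.27691477]
```

View pics/w7.png

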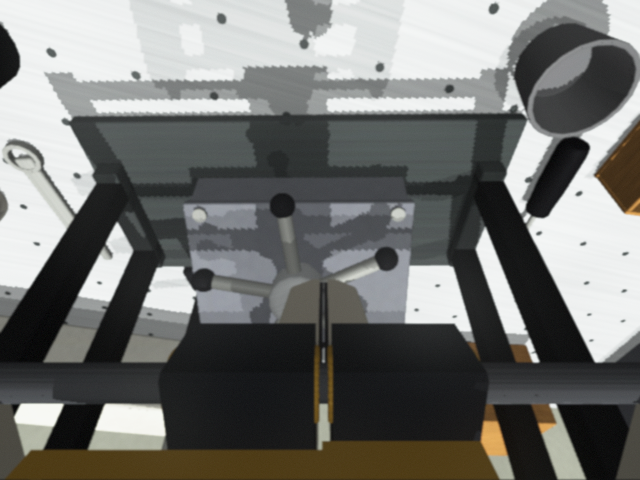

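View pics/t7.png

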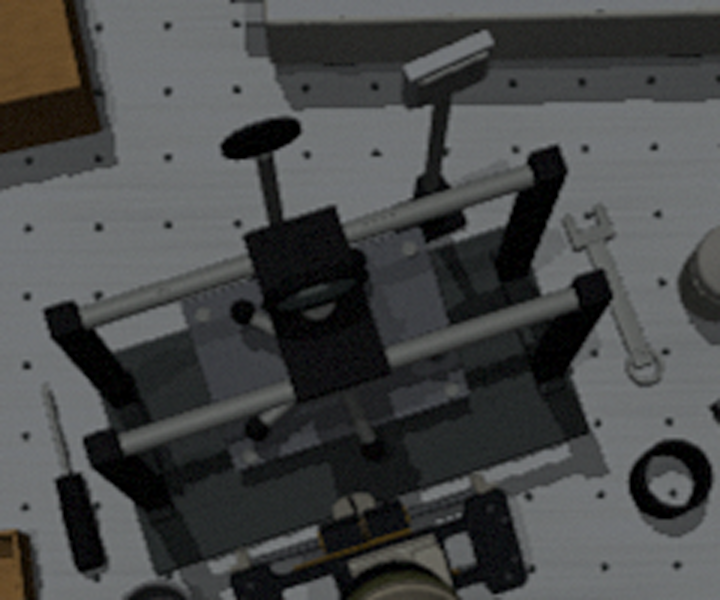

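Run:
```python
from h import *
w=cam("wrist"); s,p,R=cur()
Ct=R.T@(w.C-p); Rc=w.R@R # cam from tool
print(np.round(Rc,3))
L=O+.005*Y+.363*Z; H=O+.106*X+.011*Y+.363*Z
for tilt in (30,45,60):
  Rn=Rt(1,tilt)
  for xs in (-.30,-.22,-.15):
    for zs in (.35,.42,.5):
      t=O+X*xs+Z*zs; C=t+Rn@Ct; Rw=Rc@Rn.T
      pr=lambda Q:(lambda v:np.round(w.K[:2,:2]@(v[:2]/v[2])+w.K[:2,2]))(Rw@(Q-C))
      print(tilt,xs,zs,"cam",np.round((C-O)@X,2),round(C[2],2),"L",pr(L),"Ltop",pr(L+.036*Z),"H",pr(H))
```

```text
[[ 0.001  0.002  1.   ]
 [ 0.959 -0.282 -0.   ]
 [ 0.282  0.959 -0.002]]
30 -0.3 0.35 cam -0.45 0.46 L [330. 479.] Ltop [330. 523.] H [334. 500.]
30 -0.3 0.42 cam -0.45 0.53 L [329. 407.] Ltop [329. 442.] H [333. 437.]
30 -0.3 0.5 cam -0.45 0.61 L [329. 343.] Ltop [329. 370.] H [332. 378.]
30 -0.22 0.35 cam -0.37 0.46 L [331. 457.] Ltop [331. 507.] H [335. 485.]
30 -0.22 0.42 cam -0.37 0.53 L [330. 377.] Ltop [330. 415.] H [334. 416.]
30 -0.22 0.5 cam -0.37 0.61 L [329. 308.] Ltop [330. 337.] H [333. 352.]
30 -0.15 0.35 cam -0.3 0.46 L [332. 430.] Ltop [333. 488.] H [337. 467.]
30 -0.15 0.42 cam -0.3 0.53 L [331. 342.] Ltop [331. 384.] H [335. 392.]
30 -0.15 0.5 cam -0.3 0.61 L [330. 269.] Ltop [330. 299.] H [334. 325.]
45 -0.3 0.35 cam -0.47 0.41 L [329. 398.] Ltop [329. 433.] H [333. 407.]
45 -0.3 0.42 cam -0.47 0.48 L [329. 336.] Ltop [329. 367.] H [332. 354.]
45 -0.3 0.5 cam -0.47 0.56 L [328. 275.] Ltop [329. 301.] H [332. 302.]
45 -0.22 0.35 cam -0.39 0.41 L [330. 388.] Ltop [330. 430.] H [334. 400.]
45 -0.22 0.42 cam -0.39 0.48 L [330. 316.] Ltop [330. 352.] H [333. 341.]
45 -
[... 246 characters left out ...]
 [330. 215.] Ltop [330. 248.] H [334. 261.]
60 -0.3 0.35 cam -0.48 0.37 L [329. 328.] Ltop [329. 359.] H [332. 328.]
60 -0.3 0.42 cam -0.48 0.44 L [329. 271.] Ltop [329. 300.] H [332. 281.]
60 -0.3 0.5 cam -0.48 0.52 L [328. 210.] Ltop [328. 237.] H [331. 230.]
60 -0.22 0.35 cam -0.4 0.37 L [330. 327.] Ltop [330. 365.] H [333. 328.]
60 -0.22 0.42 cam -0.4 0.44 L [330. 259.] Ltop [330. 294.] H [333. 274.]
60 -0.22 0.5 cam -0.4 0.52 L [329. 188.] Ltop [329. 219.] H [333. 216.]
60 -0.15 0.35 cam -0.33 0.37 L [331. 327.] Ltop [331. 372.] H [335. 328.]
60 -0.15 0.42 cam -0.33 0.44 L [331. 245.] Ltop [331. 286.] H [334. 265.]
60 -0.15 0.5 cam -0.33 0.52 L [330. 161.] Ltop [330. 198.] H [334. 199.]
```

Run:
```python
from h import *
s,p,R=cur()
print(delta(p,R,O-.22*X+.56*Z,Rt(1,45)))
```

```text
(array([ 100.1, -369.9,  -22.9]), array([-0.002, -0.   , -0.263]))
```

```bash
python3 -m inch '[[[0,-49,0,0,0,0],[14,-46,-3,0,0,0],[14,-46,-3,0,0,0],[14,-46,-3,0,0,0],[14,-46,-3,0,0,0],[14,-46,-3,0,0,0],[14,-46,-4,0,0,0],[14,-46,-4,0,0,0]]]'
python3 -m inch '[[[0,0,0,0,0,-0.13],[0,0,0,0,0,-0.13],[0,0,0,0,0,0],[0,0,0,0,0,0]]]'
python3 - <<'E'
from h import *
s,p,R=cur();print(delta(p,R,O-.22*X+.56*Z,Rt(1,45)))
w=cam("wrist");cv2.imwrite("pics/w8.png",w.img)
E
```

```text
t: 12.32
tool_pos: [0.4344, -0.0249, 0.5603]
orientation: [-1.443, -0.618, -0.182]
force: [0.8, -0.9, -1.0]
opening: 0.0002
t: 12.82
tool_pos: [0.4342, -0.025, 0.5604]
orientation: [-1.361, -0.805, -0.387]
force: [0.0, 0.4, 0.5]
opening: 0.0002
(array([1.5, 2. , 0.9]), array([-0.001, -0.002, -0.004]))
```

View pics/w8.png

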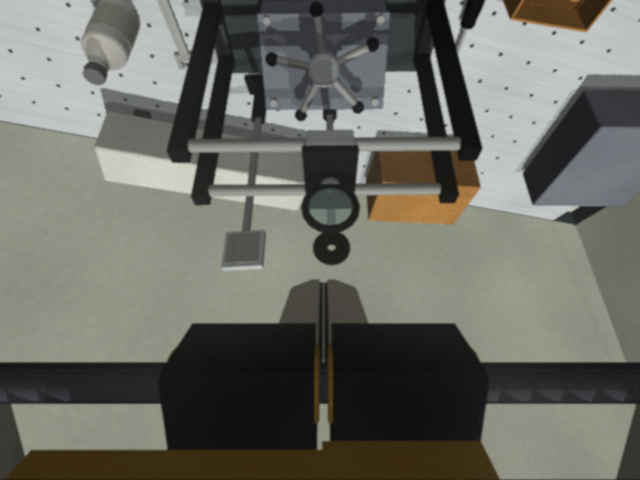

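This is a clear view: lens at about (331,205), pinhole at about (332,247), and both rods are visible. I'll measure it precisely.

Run:
```python
import cv2
i=cv2.imread("pics/w8.png")[125:275,160:490]; i=cv2.convertScaleAbs(i,alpha=1.6)
cv2.imwrite("pics/w8z.png",cv2.resize(i[45:],None,fx=2.4,fy=2.4,interpolation=cv2.INTER_CUBIC))
cv2.imwrite("pics/w8zz.png",cv2.resize(i[45:145,120:220],None,fx=6,fy=6,interpolation=cv2.INTER_CUBIC))
```

View pics/w8zz.png

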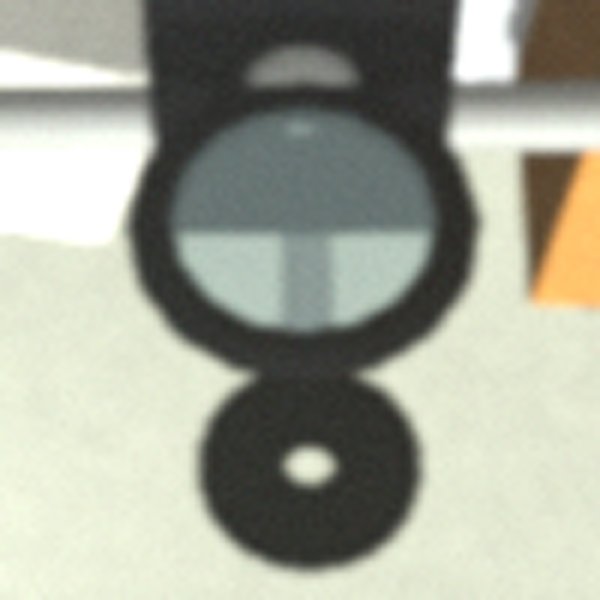

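```bash
cat > meas.py <<'E'
from h import *
from scipy import ndimage as nd
def measure(c):
    g=cv2.cvtColor(c.img,cv2.COLOR_BGR2GRAY).astype(float)
    # rods: intensity-weighted centre per column
    def rod(u0,u1,v0,v1):
        us=np.arange(u0,u1);vs=[]
        for u in us:
            col=g[v0:v1,u]; vs.append(v0+np.argmax(np.convolve(col,np.ones(5)/5,'same')))
        return us,np.array(vs)
    return g
E
python3 - <<'E'
from meas import *
i=cv2.imread("pics/w8.png");g=cv2.cvtColor(i,cv2.COLOR_BGR2GRAY)
for u in (240,290,410): print(u,list(g[135:205,u]))
for v in (190,200,205,240,247): print(v,list(g[v,295:372]))
E
```

```text
240 [np.uint8(82), np.uint8(87), np.uint8(94), np.uint8(87), np.uint8(77), np.uint8(78), np.uint8(84), np.uint8(95), np.uint8(108), np.uint8(123), np.uint8(133), np.uint8(140), np.uint8(147), np.uint8(154), np.uint8(156), np.uint8(152), np.uint8(141), np.uint8(124), np.uint8(109), np.uint8(109), np.uint8(111), np.uint8(111), np.uint8(109), np.uint8(112), np.uint8(111), np.uint8(113), np.uint8(112), np.uint8(111), np.uint8(111), np.uint8(111), np.uint8(110), np.uint8(111), np.uint8(111), np.uint8(108), np.uint8(111), np.uint8(122), np.uint8(145), np.uint8(172), np.uint8(190), np.uint8(203), np.uint8(208), np.uint8(210), np.uint8(211), np.uint8(209), np.uint8(208), np.uint8(207), np.uint8(205), np.uint8(205), np.uint8(194), np.uint8(153), np.uint8(103), np.uint8(81), np.uint8(86), np.uint8(101), np.uint8(114), np.uint8(127), np.uint8(138), np.uint8(148), np.uint8(156), np.uint8(157), np.uint8(166), np.uint8(189), np.uint8(201), np.uint8(204), np.uint8(202), np.uint8(199), np.uint8(180), np.uint8(158), np.uint8(145), np.uint8(143)]
290 [np.uint8(106), np.uint8(107), np.uint8(99), np.uin
[... 6867 characters left out ...]
np.uint8(31), np.uint8(33), np.uint8(47), np.uint8(85), np.uint8(121), np.uint8(140), np.uint8(147), np.uint8(147), np.uint8(146), np.uint8(142), np.uint8(126), np.uint8(95), np.uint8(54), np.uint8(33), np.uint8(30), np.uint8(33), np.uint8(32), np.uint8(32), np.uint8(32), np.uint8(29), np.uint8(33), np.uint8(33), np.uint8(31), np.uint8(31), np.uint8(38), np.uint8(68), np.uint8(108), np.uint8(139), np.uint8(146), np.uint8(147), np.uint8(143), np.uint8(146), np.uint8(144), np.uint8(146), np.uint8(146), np.uint8(146), np.uint8(143), np.uint8(144), np.uint8(144), np.uint8(143), np.uint8(145), np.uint8(145), np.uint8(144), np.uint8(144), np.uint8(143), np.uint8(144), np.uint8(140), np.uint8(142)]
```

Run:
```python
from meas import *
w=cam("wrist"); g=cv2.cvtColor(w.img,cv2.COLOR_BGR2GRAY).astype(float)
ys=[]
for lo,us in ((132,list(range(215,295,2))+list(range(365,435,2))),(180,list(range(225,285,2))+list(range(375,430,2)))):
    # gradient-symmetric measure: location of brightest ridge subpixel
    pk=[]
    for u in us:
        col=cv2.GaussianBlur(g[lo:lo+22,u].reshape(-1,1),(1,5),1.2).ravel()
        seg=col; d=np.diff(seg)
        # dark shaded edge -> bright ramp: crossing of 115
        k=[i for i in range(len(seg)-1) if seg[i]<115<=seg[i+1] and seg[max(0,i-4):i].min()<100]
        if k: i=k[0]; pk.append((u,lo+i+(115-seg[i])/(seg[i+1]-seg[i])))
    pk=np.array(pk); co=np.polyfit(pk[:,0],pk[:,1],1); r=pk[:,1]-np.polyval(co,pk[:,0]); ok=abs(r)<.6; co=np.polyfit(pk[ok,0],pk[ok,1],1)
    a,b=[w.z(u,np.polyval(co,u),.305) for u in (220,430)]
    d=b-a; print(lo,len(pk),ok.sum(),"co",co,"yaw",np.degrees(np.arctan2(-d[0],d[1])), "stage x",((a-O)@X).round(4)); ys.append(np.arctan2(-d[0],d[1]))
for yw in (np.mean(ys),np.radians(16.5)):
    Yv=np.array([-np.sin(yw),np.cos(yw),0])
    L=w.z(330.65,208.0,.363);H=w.z(331.6,247.7,.363); D=w.z(280+309/6,170+468/6,.363)
    print(np.degrees(yw),"pin-lens y",(H-L)@Yv,(D-L)@Yv,"x",(L-O)@X,(H-O)@X)
    # upright tops
print("lens y",(L-O)@Y,"pin",(H-O)@Y)
```

```text
132 75 75 co [-7.51842302e-03  1.44390561e+02] yaw 16.99702893373801 stage x -0.048
180 58 58 co [-5.83011259e-03  1.89714903e+02] yaw 16.911037220426724 stage x 0.043
16.954033077082368 pin-lens y 0.0023507136345269457 0.00221465632554559 x 0.004136506829571983 0.11017928506207354
16.5 pin-lens y 0.003191127467845985 0.0030626617373265327 x 0.004136506829571983 0.11017928506207354
lens y 0.008186295169737637 pin 0.011377422637583623
```

Run:
```python
from meas import *
t=cam("top")
i=cv2.convertScaleAbs(t.img,alpha=2.2)
cv2.imwrite("pics/t9.png",cv2.resize(i[140:250,260:350],None,fx=6,fy=5.4,interpolation=cv2.INTER_CUBIC))
g=cv2.cvtColor(t.img,cv2.COLOR_BGR2GRAY).astype(float)
for nm,(p0,p1),ranges in (("front",((120,443),(580,300)),[(.04,.36),(.62,.96)]),("back",((80,315),(535,172)),[(.04,.34),(.62,.96)])):
    p0=np.array([200+p0[0]/3,110+p0[1]/3]);p1=np.array([200+p1[0]/3,110+p1[1]/3]); pts=[]
    for a,b in ranges:
        for f in np.linspace(a,b,30):
            c=p0+f*(p1-p0); d=(p1-p0)/np.linalg.norm(p1-p0); n=np.array([-d[1],d[0]]) 
            ss=np.arange(-5,5.01,.25); q=c+ss[:,None]*n
            v=cv2.remap(g.astype(np.float32),q[:,0].astype(np.float32)[:,None],q[:,1].astype(np.float32)[:,None],cv2.INTER_LINEAR).ravel()
            wgt=np.clip(v-np.percentile(v,60),0,None); k=np.argmax(np.convolve(v,np.ones(9)/9,'same')[6:-6])+6
            m=abs(ss-ss[k])<1.8; ww=v[m]-v[m].min(); pts.append(c+n*np.sum(ww*ss[m])/ww.sum())
    pts=np.array(pts); co=np.polyfit(pts[:,0],pts[:,1],1)
    for _ in range(3):
        r=pts[:,1]-np.polyval(co,pts[:,0]); ok=abs(r)<1.5*np.median(abs(r))+.2; co=np.polyfit(pts[ok,0],pts[ok,1],1)
    a,b=[t.z(u,np.polyval(co,u),.307) for u in (230,390)]; d=a-b
    print(nm,ok.sum(),r[ok].std(),np.degrees(np.arctan2(-d[0],d[1])))
```

```text
front 60 0.05188190167556576 17.110700998126728
back 46 0.4408522139929894 14.930841364439988
```

View pics/t9.png

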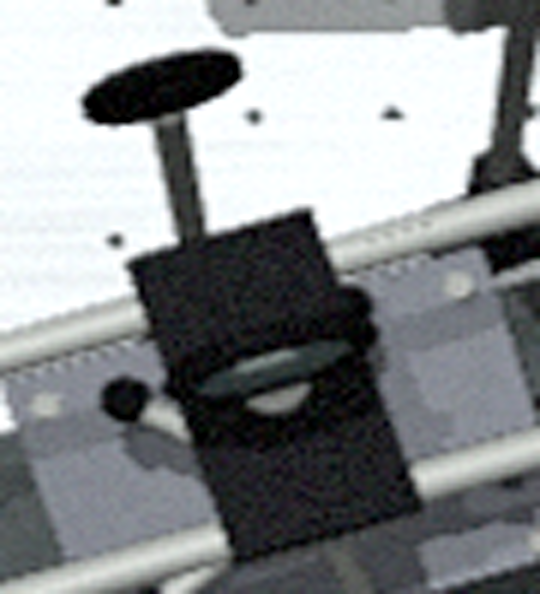

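```bash
sed -i 's/yaw=np.radians(16.5)/yaw=np.radians(17.0)/' h.py
python3 - <<'E'
from h import *
t=Cam(optics.read_camera("top"))
L=t.z(306,208,.363);H=t.z(287,156.1,.363); print((H-L)@Y,(L-O)@[X,Y][0],(H-O)@X)
# plate centre: corners
cs=[(133,263),(310,210),(418,512),(237,560)]
Q=np.mean([t.z(260+u/6,140+v/5.4,.322) for u,v in cs],axis=0); print("plate",(H-Q)@Y,(Q-O)@X)
w=cam("wrist");balls(w,[(316,9),(373,44),(271,59),(301,114),(357,107)])
E
```

```text
0.003152589330980727 -0.004256650364712483 0.10551815812224587
plate 0.00250383969097792 -0.0012239196801922321
[ 9.4 77.4] 78.0 6.9
[-74.3  31.9] 80.9 -66.8
[78.7 12.2] 79.6 81.2
[ 36.6 -71.8] 80.6 153.0
[-54.8 -61. ] 82.0 -138.1
centre fit [-1.  -1.5] angles [np.float64(7.5), np.float64(-65.6), np.float64(80.2), np.float64(151.9), np.float64(-137.9)]
```

Run:
```python
from h import *
s,p,R=cur(); pl=np.array([.5934,.0382,.0712])
q=pl-CC; print("last",q@RT,q@DN,q@N, "model push(7.3)",[(push(7.3)-CC)@v for v in (RT,DN,N)])
tgt=pl+(push(11.4)-push(7.3)); pre=pl-.012*RT; ov=pre+.2*N
Rn=Ro.from_rotvec([-1.444,-.622,-.185]).as_matrix()
for T in (ov,pre,tgt):
    print(np.round([(T-CC)@v*1000 for v in(RT,DN,N)],1),delta(p,R,T,Rn),delta(p,Rn,T,Rn)[0]); p=T
```

```text
last -0.014964553909312794 0.06323837841218875 -0.013322523112837317 model push(7.3) [np.float64(-0.016236076257385358), np.float64(0.06458654058750975), np.float64(-0.014000000000000004)]
[-27.   63.2 186.7] (array([-157.3,  279.4,   25. ]), array([-0.001,  0.002,  0.259])) [-80.7 310.3  25. ]
[-27.   63.2 -13.3] (array([-68. , 188.1,   0.3]), array([-0.001,  0.002,  0.259])) [-17.6 199.2   0.4]
[-10.6  64.3 -13.3] (array([ -0.9,  -0.3, -16.3]), array([-0.001,  0.002,  0.259])) [ -0.9  -0.1 -16.3]
```

```bash
python3 -m inch '[[[0,0,0,0,0,0.13],[0,0,0,0,0,0.13],[-13,52,4,0,0,0],[-13,52,4,0,0,0],[-13,52,4,0,0,0],[-14,52,4,0,0,0],[-14,52,4,0,0,0],[-14,50,5,0,0,0]]]'
python3 -m inch '[[[0,0,0,0,0,0],[0,0,0,0,0,0]]]'
python3 - <<'E'
from h import *
s,p,R=cur(); pl=np.array([.5934,.0382,.0712])
tgt=pl+(push(11.4)-push(7.3)); pre=pl-.012*RT; ov=pre+.2*N
Rn=Ro.from_rotvec([-1.444,-.622,-.185]).as_matrix()
for T in (ov,pre):print(delta(p,R,T,Rn))
E
```

```text
t: 14.08
tool_pos: [0.5086, 0.025, 0.2505]
orientation: [-1.445, -0.623, -0.183]
force: [0.6, 0.6, -0.0]
opening: 0.0006
t: 14.32
tool_pos: [0.5089, 0.0241, 0.2547]
orientation: [-1.445, -0.624, -0.185]
force: [-0.7, -0.3, 0.6]
opening: 0.0003
(array([-0.8,  2.1,  0.8]), array([0.001, 0.001, 0.001]))
(array([-18.6, 201.3,   1.4]), array([0.001, 0.001, 0.001]))
```

```bash
python3 -m inch '[[[-4,48,0.4,0,0,0],[-4,48,0.3,0,0,0],[-4,46,0.3,0,0,0],[-3.5,35,0.4,0,0,0],[-3,24,0,0,0,0],[0,0,0,0,0,0],[0,0,0,0,0,0]]]'
python3 - <<'E'
from h import *
s,p,R=cur(); pl=np.array([.5934,.0382,.0712])
print([ (p-CC)@v for v in(RT,DN,N)],s["force"]); print(delta(p,R,pl+(push(11.4)-push(7.3)),R)[0])
cv2.imwrite("pics/w10.png",cam("wrist").img)
E
```

```text
t: 15.2
tool_pos: [0.5907, 0.0489, 0.0718]
orientation: [-1.445, -0.624, -0.188]
force: [0.9, -0.2, -0.9]
opening: 0.0005
[np.float64(-0.02599897394270906), np.float64(0.06248255851050404), np.float64(-0.01296087749505814)] [ 0.90669182 -0.24045642 -0.88848907]
[ -1.7   0.3 -15.4]
```

View pics/w10.png

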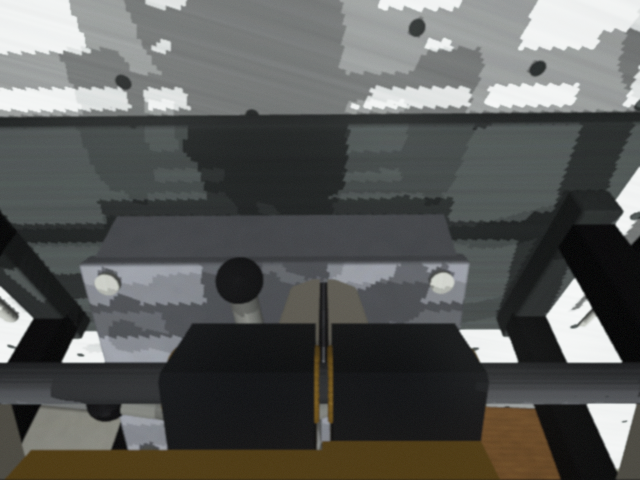

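```bash
python3 -m inch '[[[-1,0,-6,0,0,0],[-1,0,-4,0,0,0],[0,0,-3,0,0,0],[0,0,-2.4,0,0,0],[0,0,0,0,0,0]]]'
python3 - <<'E'
from h import *
s,p,R=cur(); pl=np.array([.5934,.0382,.0712])
print([ (p-CC)@v for v in(RT,DN,N)],s["force"]); print(delta(p,R,pl+(push(11.4)-push(7.3)),R)[0])
E
python3 -m inch '[[[0,0,8,0,0,0],[0,-25,0,0,0,0],[0,-40,0,0,0,0],[0,-50,0,0,0,0],[0,-60,0,0,0,0],[0,0,0,0,0,0]]]'
```

```text
t: 15.88
tool_pos: [0.5916, 0.0341, 0.0678]
orientation: [-1.445, -0.621, -0.185]
force: [-0.4, 1.3, 0.6]
opening: 0.0006
[np.float64(-0.011534242867358623), np.float64(0.06731238671721902), np.float64(-0.0151659139572706)] [-0.40529279  1.30663403  0.59654064]
[ 3.2 -1.6 -0.9]
t: 16.62
tool_pos: [0.5069, 0.0159, 0.2259]
orientation: [-1.448, -0.629, -0.192]
force: [1.7, 0.7, 0.3]
opening: 0.0005
```

```bash
python3 -m inch '[[[14,-48,-3,0,0,0],[14,-48,-3,0,0,0],[14,-48,-3,0,0,0],[14,-48,-3,0,0,0],[14,-48,-3,0,0,0],[14,-48,-3,0,0,0],[14,-40,-3,0,0,-0.1],[0,0,0,0,0,-0.16]]]'
python3 -m inch '[[[0,0,0,0,0,0],[0,0,0,0,0,0],[0,0,0,0,0,0]]]'
python3 - <<'E'
from h import *
s,p,R=cur();print(delta(p,R,O-.22*X+.56*Z,Rt(1,45)))
w=cam("wrist");cv2.imwrite("pics/w11.png",w.img)
i=cv2.convertScaleAbs(w.img[150:270,270:390],alpha=1.6)
cv2.imwrite("pics/w11z.png",cv2.resize(i,None,fx=5,fy=5,interpolation=cv2.INTER_CUBIC))
i=cv2.convertScaleAbs(cam("top").img,alpha=2.2)
cv2.imwrite("pics/t11.png",cv2.resize(i[140:250,260:350],None,fx=6,fy=5.4,interpolation=cv2.INTER_CUBIC))
E
```

```text
t: 17.62
tool_pos: [0.4364, -0.0257, 0.5563]
orientation: [-1.361, -0.817, -0.391]
force: [-0.6, -0.6, -0.7]
opening: 0.0007
t: 18.0
tool_pos: [0.4355, -0.0252, 0.5532]
orientation: [-1.361, -0.811, -0.387]
force: [-0.5, -0.5, 0.1]
opening: 0.0006
(array([ 5.6, -4. , -0.5]), array([ 0.005, -0.004, -0.002]))
```

View pics/w11.png

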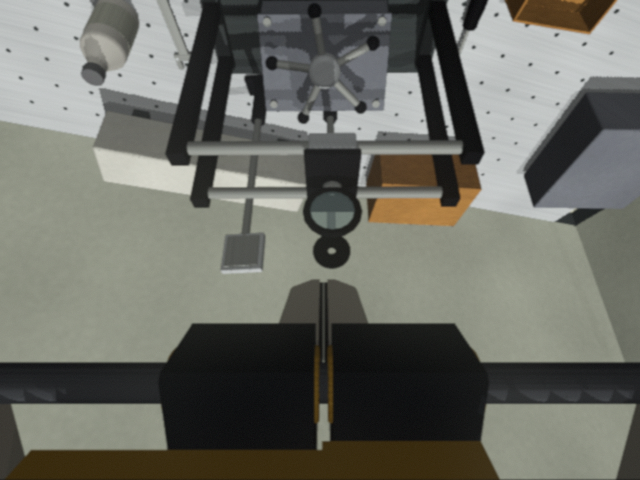

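View pics/w11z.png

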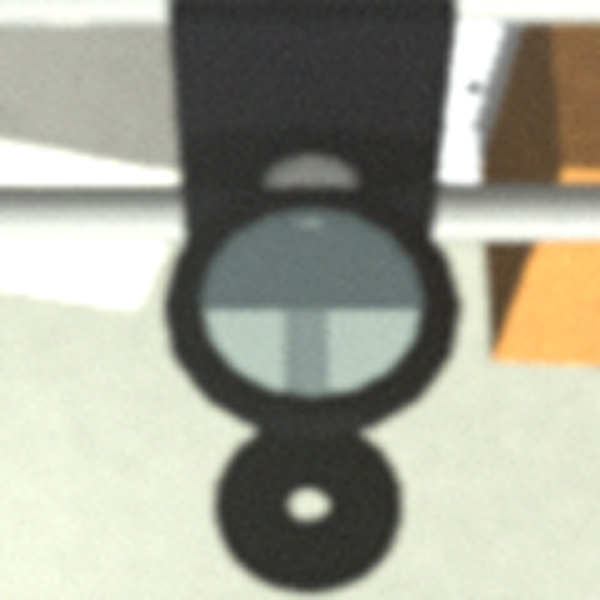

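View pics/t11.png

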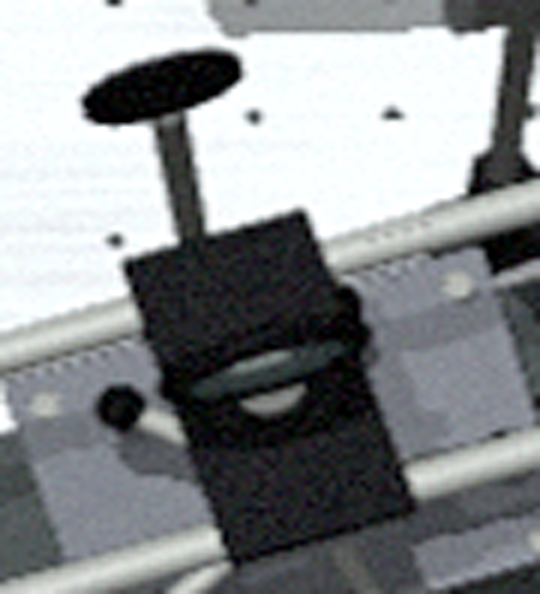

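The lens sits at zoom (313,301) and the hole at (309,505), so they are nearly in line. I'll quantify it using this view's own rod direction.

```bash
cat > fin.py <<'E'
from h import *
def run(lens,hole):
    w=cam("wrist"); g=cv2.cvtColor(w.img,cv2.COLOR_BGR2GRAY).astype(float); ys=[]
    for v0,us in ((134,list(range(215,295,2))+list(range(365,435,2))),(182,list(range(225,285,2))+list(range(375,430,2)))):
        pk=[]
        for u in us:
            seg=cv2.GaussianBlur(g[v0:v0+22,u].reshape(-1,1),(1,5),1.2).ravel()
            k=[i for i in range(len(seg)-1) if seg[i]<115<=seg[i+1] and seg[max(0,i-4):i+1].min()<100]
            if k: i=k[0]; pk.append((u,v0+i+(115-seg[i])/(seg[i+1]-seg[i])))
        pk=np.array(pk); co=np.polyfit(pk[:,0],pk[:,1],1); r=pk[:,1]-np.polyval(co,pk[:,0]); ok=abs(r)<.6; co=np.polyfit(pk[ok,0],pk[ok,1],1)
        a,b=[w.z(u,np.polyval(co,u),.305) for u in (220,430)]; d=b-a; ys.append(np.degrees(np.arctan2(-d[0],d[1]))); print(len(pk),ok.sum(),ys[-1])
    # hole by threshold centroid ; lens glass by colour (greener/lighter than mount)
    u,v=map(int,map(round,hole)); a=g[v-6:v+7,u-9:u+10]-32; a[a<30]=0
    yy,xx=np.mgrid[v-6:v+7,u-9:u+10]; hu,hv=(a*xx).sum()/a.sum(),(a*yy).sum()/a.sum()
    u,v=map(int,map(round,lens)); m=(g[v-26:v+26,u-30:u+31]>48).astype(np.uint8)
    n,lab,st,ce=cv2.connectedComponentsWithStats(m); k=lab[26,30]; mm=(lab==k).astype(np.uint8)
    cn=max(cv2.findContours(mm,0,1)[0],key=len); (eu,ev),ax,_=cv2.fitEllipse(cn); lu,lv=u-30+eu,v-26+ev
    print("hole",hu,hv,"lens",lu,lv,ax)
    for yw in (np.mean(ys),17.0):
        t=np.radians(yw); Yv=np.array([-np.sin(t),np.cos(t),0])
        L=w.z(lu,lv,.363);H=w.z(hu,hv,.363); print(yw,"pin-lens y mm",1000*(H-L)@Yv, "dx",(H-L)@X)
E
python3 - <<'E'
from fin import *
run((332.5,210.2),(331.8,251))
t=cam("top"); f=lambda u,v:(260+u/6,140+v/5.4)
L=t.z(*f(269,370),.363);H=t.z(*f(162,87),.363); print("top",(H-L)@Y)
Q=np.mean([t.z(*f(*c),.322) for c in [(126,262),(303,210),(412,512),(232,562)]],axis=0); print("plate",(H-Q)@Y)
w=cam("wrist");balls(w,[(315,11),(373,43),(271,63),(303,117),(359,106)])
E
```

```text
75 75 16.99501817997831
58 58 16.84449001890786
hole 330.968727619957 250.296252088804 lens 331.6361675262451 210.22822380065918 (37.35712814331055, 44.22852325439453)
16.919754099443082 pin-lens y mm 0.5222182654081905 dx 0.10693804280949402
17.0 pin-lens y mm 0.3724460502969391 dx 0.10693804280949402
top 0.0007278130986563974
plate 0.0005198562809926936
[12.9 78.1] 79.2 9.4
[-71.1  36.9] 80.1 -62.5
[80.4 10.6] 81.1 82.5
[ 35.3 -71.8] 80.0 153.8
[-55.  -54.5] 77.5 -134.7
centre fit [1.1 0.5] angles [np.float64(8.7), np.float64(-63.2), np.float64(82.7), np.float64(154.7), np.float64(-134.4)]
```

Run:
```python
from h import *
a=cv2.imread("pics/top0.png"); b=cam("top").img
d=cv2.absdiff(a,b).max(2)>25
for n,(u,v,r) in dict(spanner=(405,207,25),driver=(224,270,28),carton=(182,310,35),case=(465,246,28),bottle=(443,200,18),cup=(253,318,17),ring=(424,269,16)).items(): print(n,d[v-r:v+r,u-r:u+r].sum())
cv2.imwrite("pics/tend.png",b)
```

```text
spanner 0
driver 0
carton 0
case 0
bottle 0
cup 0
ring 0
```

View pics/tend.png

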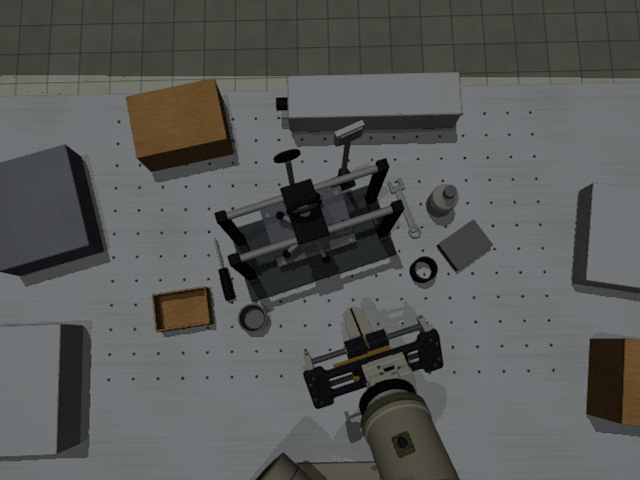

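The carriage (306,208) stands in front of the round disc (287,157). None of the bystanders changed in the top view, and the arm is clear of everything.

```bash
python3 -c "
from plant import robot
print(robot.close_job())"
```

```text
the job is handed in; nothing more can be done
None
```

The lens now stands in line with the round pinhole disc to within about 0.5 mm, and I have handed the job in. I drove the carriage about 80 mm using only the star handle. That took three pushes to the right, one per spoke, and a small trim push on the third spoke. The run took about 18 s, and the force readings I took never went above about 8 N.

**Alignment:** the wrist camera puts the lens 0.4–0.5 mm short of the pinhole. The top camera gives 0.7 mm for the lens and 0.5 mm for the carriage plate. I'd trust these to roughly 1 mm.

**Other objects:** the top view shows no change around any of the seven bystanders. The arm ended clear of everything.

**Disagreements:** the measurements of the rods' direction did not all agree:
- My first hand-picked value was 16.5°.
- The wrist view and the top view's front rod gave 16.9–17.1°, and I used 17.0°.
- The top view's back-rod fit gave 14.9°; I rejected it because the rod lies against a bright background.

The handle angle from the balls agreed with the expected turn only to 1–3°.

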